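Clamp a cylinder barrel and brush out its bore

TASK

Slide the fixture's moving jaw by its black handle until the steel cylinder barrel is gripped against the fixed jaw. Then take the wide bore brush from the wooden rack and scrub the barrel's bore: push the brush right down to the bottom three times, drawing it well up the bore between the pushes. Finally hang it back upright in its slot, leaving the barrel clamped and the slim brush hanging.

Things in the scene. Friction and masses are not known exactly. Their poses are not given: they have to be found in the camera images.
- fixture: Fixed holding fixture: dark steel base plate 116 x 250 x 14 mm, a fixed and a sliding steel V jaw face to face, each 64 mm wide, tops 66 mm above the bench. Origin: underside, below the axis of a clamped barrel. +y runs along the track from the sliding to the fixed jaw (closing direction); base from y = -183 to +67 mm, x +-58 mm; fixed jaw y = +8 to +52 mm.
- seat (a point): Point on the base plate's top, 14 mm above the bench, where the middle of the barrel's underside stands when both V jaws hold it. Axes as the fixture's.
- slide (a joint): Sliding jaw along the track, m, growing as it closes. Starts open, between 0 and 0.025; at 0.060 it holds the barrel in both Vs (end stop 0.066). Moves stiffly: about 5 N, up to 12 N while it pushes the barrel home (the Vs centre it), and stays where it is left.
- slide_grip (a point): On the axis of the sliding jaw's upright round black handle, 92 mm above the bench. The handle is 24 mm in diameter, from 60 to 115 mm above the bench, free to grasp from above. It stands 82 mm behind (fixture -y) the axis of a clamped barrel.
- barrel: Loose steel cylinder barrel standing upright on the base between the jaws, not yet gripped: 10 to 16 mm short of the seat (fixture -y), up to 7 mm aside. Outside 48 mm, 100 mm high; bore 38 mm, open on top, its floor 10 mm above the underside (90 mm deep). A port boss sticks out 9 mm at the side. About 0.55 kg. Origin: centre of the underside, z up.
- barrel_mouth (a point): Centre of the barrel's open mouth, level with its upper rim.
- rack: Fixed wooden brush rack, 103 mm deep (x), 250 mm wide (y); shelf 18 mm thick, its top 150 mm above the bench. Two slots 14 mm wide, 100 mm apart, are cut into the shelf's front edge, open to the rack's -x (towards the robot), mouths flared. Front edge x = -48 mm, slot ends x = -14 mm. Base board 14 mm thick below. Origin: underside, middle. Only brushes rise above the shelf.
- slot_left (a point): Where a hanging brush's axis meets the top of the shelf in the slot on the rack's +y side: 26 mm in from the front edge. Axes as the rack's.
- slot_right (a point): The same for the slot on the rack's -y side.
- wide_brush: Brush to use, hanging upright in either slot. Origin: on its axis, underside of the 30 mm steel collar (5 mm thick) that rests on the shelf; z up. Above: wooden handle, 25 mm diameter from 30 to 74 mm up, top at 85 mm. Below: 7 mm stem, brass head from 70 to 125 mm down; bristles 40 mm across give way freely, stiff round-ended core 26 mm. 0.09 kg. Thicker than the other brush.
- brush_tip (a point): Lower end of the wide brush's head, 125 mm below its origin.
- slim_brush: Similar brush hanging in the other slot, too thin for this bore: handle 17 mm, bristles 18 mm across, same lengths and origin. Not needed; it stays hanging.

How it is judged:
On the way, in this order (a step that is already met when the one before it is completed fails the run):
1. the sliding jaw holds the barrel against the fixed jaw (value of joint slide above 0.057 m and horizontal distance between barrel and seat below 0.004 m and angle between barrel's own z axis and vertical below 0.08 rad), for 0.2 s.
2. the wide brush is down at the bottom of the bore (tip within 12 mm of its floor), first time (z of brush_tip in the frame of barrel below 0.022 m and horizontal distance between brush_tip and barrel below 0.018 m), for 0.02 s.
3. the brush is drawn up the bore (tip at least 35 mm above its floor) (z of brush_tip in the frame of barrel above 0.045 m), for 0.02 s.
4. down at the bottom a second time (all of step 2), for 0.02 s.
5. drawn up again (z of brush_tip in the frame of barrel above 0.045 m), for 0.02 s.
6. down at the bottom a third time (all of step 4), for 0.02 s.
At the end, for the whole second after the job is handed in: Jaw slide beyond 0.057 m; barrel upright (0.08 rad) on the base within 4 mm of its seat; wide brush at rest, hanging upright (0.12 rad) in a slot, collar underside within 14 mm of the slot's point; slim brush still in the other slot (within 18 mm) (all of step 1 and height (world z) of barrel below 0.019 m and (distance between wide_brush and slot_left below 0.014 m or distance between wide_brush and slot_right below 0.014 m) and angle between wide_brush's own z axis and vertical below 0.12 rad and linear speed of wide_brush below 0.02 m/s and (distance between slim_brush and slot_left below 0.018 m or distance between slim_brush and slot_right below 0.018 m)); the robot touches nothing.
It also fails if it takes over 72 s, if anything falls off the work surface, if the arm or the gripper's body presses on something with over 40 N, if the wrist force passes 120 N, or if a joint passes its speed limit or range.

ROBOT

A 6-joint arm with a two-finger parallel gripper is mounted at the origin on a cart in front of the work surface, level with it; the furniture and walls round the work are solid. World frame = base frame: x ahead of the robot, y to its left, z up, the work surface at z = 0. Lengths are in m, angles in rad, forces in N, time in s.
With the tool pointing down it reaches from about 0.35 to 0.975 m from the base axis. Payload 4.9 kg.
Tool frame: the origin (TCP) lies midway between the tips of the shut fingers; the grasp point (between the pads) lies 19 mm behind it (ctrl.tcp_to_grasp is the distance from the TCP to the grasp point, in m); z points along the fingers, y is the line along which they close (so a half turn about z gives the same grasp; the last joint's range is limited). The gripper opens to 85 mm and grips with 20 to 120 N. Pads are 22 mm wide; open, the fingers measure 114 mm over their backs; the gripper's body (76 mm by 85 mm) begins 54 mm behind the grasp point. The pads swing forward as they close: fully open they stand 13 mm farther back than shut.
Start: joints at [-1.449, 0.053, 1.613, -0, 1.476, -0.119], TCP at [0.149, -0.607, 0.231] pointing down, gripper open.
Joint ranges: [-3.01, 3.01], [-1.01, 2.22], [0.06, 2.58], [-1.02, 4.17], [0.09, 2.62], [-3.14, 3.14]. Speed limits (rad/s): [2.57, 2.57, 3.14, 3.14, 3.14, 3.14].

INTERFACE

Orientations are given as a rotation vector (axis times angle).
In Python, from station import ctrl, cams, finish_job gives the robot as it stands (ctrl), with the cameras (cams) and the job as plain functions.
- The arm moves only by the shell command python3 jog.py [FORCE], which reads ROWS from standard input. ROWS is one flat JSON list of numbers that holds 1 to 20 rows one after another, with no inner brackets; each row has 7 numbers: the finger opening in m, then dx, dy, dz in normalised numbers (1 is 0.6 m), then a rotation vector rx, ry, rz in shares of pi rad (1.0 is pi rad); each row is the pose to reach, as a shift and turn from the pose commanded when the command began, along the tool's axes at that moment; what a row does not reach only later rows make up. A row lasts 1/12 s, in which the tool goes at most 0.0417 m and 0.125 rad, less where a joint would pass 70% of its speed; a pose out of reach is approached as far as the arm can. The fingers move at their own pace and stop on an object; FORCE is the grip in N (left out, the last holds). Time passes only in rows, so rows that do not move let the fingers close. It prints the time, the measured TCP pose, the force, the opening and the grip force at its end. A shift or turn number past 1, either way, is cut back to 1. Input that does not fit is refused with a message, and nothing moves.
- ctrl.get_obs(): the state, without advancing time (a new reading comes with each control period).
- cams.get_image(name): name is "side" or "top"; returns the picture (384x512x3 uint8, red, green, blue); there is no depth.
- cams.camera_params(name): a dict with "fx", "fy", "cx", "cy" (pixels), "k1" (the pictures are not rectified: a ray, as slopes to the right and down, at radius r is drawn at 1 + k1 r^2 times it, then the intrinsics apply), "T" (4x4, takes a point from camera to world coordinates). Camera axes: x right, y down, z forward; pixel columns grow to the right and rows downward; lengths in m; the calibration is good to about 2 mm. A picture is of the moment at which its call begins. camera_params takes no time and is no camera call.
- finish_job(): hands the job in; it is judged then, once.
The state is a dict: "t": time; "q": joint angles; "dq": joint speeds; "effort": joint torques, N m; "tool_pos": TCP position; "tool_rot": TCP orientation; "contact_force": force on the tool from outside, world axes, zero at the start; "wrist_torque": the same for the moment, N m; "opening": finger opening in m; "grip_force": force on a finger pad.
Only numpy, scipy, OpenCV 4.12 (cv2) and the standard library are available. Lean on these libraries where they do the work, as an engineer would, in place of code of your own. Each camera call takes 0.05 s, during which the arm holds its last target. There are 200 camera calls.

## Working session

There is one attempt and no reset: what is moved stays moved. The work goes in short steps, Python scripts to look and compute and a shell command to move; the robot and the scene stay as the last step left them, time stands still between calls to the robot, and variables do not carry over. Pictures are saved under pics/ and viewed, at most 13 in all, crops included, and the job is handed in when it is done.

```bash
ls; mkdir -p pics
python3 - <<'E'
from station import ctrl, cams, finish_job
import cv2
for n in("side","top"):
    cv2.imwrite(f"pics/{n}0.png",cams.get_image(n)[:,:,::-1]); print(n,cams.camera_params(n))
print(ctrl.get_obs(), ctrl.tcp_to_grasp)
E
```

```text
jog.py
pics
station.py
side {'fx': 430.04920290814187, 'fy': 430.04920290814187, 'cx': 260.6442054302368, 'cy': 192.964989691875, 'k1': 0.0065081203733663336, 'T': array([[ 0.99930549,  0.02764138, -0.02498966,  0.60916346],
       [ 0.03502623, -0.4679315 ,  0.88307037, -1.10175478],
       [ 0.01271584, -0.88333237, -0.46857469,  0.71602891],
       [ 0.        ,  0.        ,  0.        ,  1.        ]])}
top {'fx': 408.64275033019345, 'fy': 408.64275033019345, 'cx': 253.87629724570596, 'cy': 189.80737158219458, 'k1': -0.08408530277005964, 'T': array([[ 0.03181582, -0.97739767,  0.20900129,  0.30141481],
       [-0.99947395, -0.02979572,  0.01280764, -0.00242951],
       [-0.00629081, -0.20929883, -0.97783149,  1.38523329],
       [ 0.        ,  0.        ,  0.        ,  1.        ]])}
{'t': 0.1, 'q': array([-1.44898922e+00,  5.33139399e-02,  1.61418420e+00,  1.18343553e-05,
        1.47599397e+00, -1.19022929e-01]), 'dq': array([ 0.00068532, -0.00371601, -0.00165799, -0.00050374,  0.00171662,
       -0.0018842 ]), 'effort': array([-7.16462328e-04, -3.94902527e+01, -3.71363783e+01, -2.23521756e-04,
        3.87982363e-03, -9.82057912e-06]), 'tool_pos': array([ 0.14898754, -0.60639207,  0.2301552 ]), 'tool_rot': array([-3.11695846e+00, -3.77151469e-01, -1.43420010e-05]), 'contact_force': array([-0.13159812, -0.3899    , -0.01355118]), 'wrist_torque': array([ 0.015577  , -0.02920167, -0.00134983]), 'grip_force': 0.0, 'opening': 0.08528641587503402} 0.0187
```

View pics/side0.png

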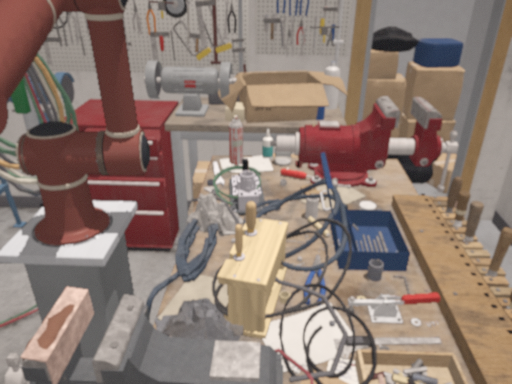

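View pics/top0.png

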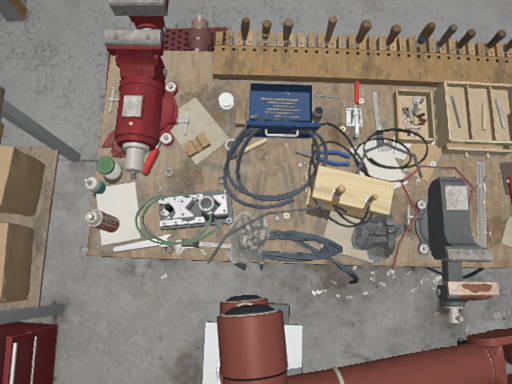

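Run:
```python
import cv2
t=cv2.imread("pics/top0.png");s=cv2.imread("pics/side0.png")
cv2.imwrite("pics/tc.png",cv2.resize(t[160:255,145:405],None,fx=3,fy=3,interpolation=cv2.INTER_CUBIC))
cv2.imwrite("pics/sc.png",cv2.resize(s[150:340,190:320],None,fx=3,fy=3,interpolation=cv2.INTER_CUBIC))
```

```text
(no output)
```

View pics/tc.png

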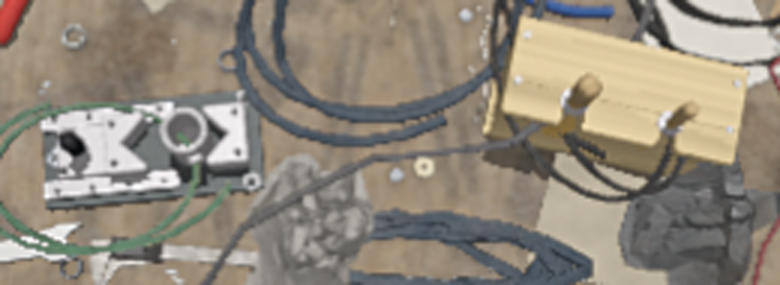

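View pics/sc.png

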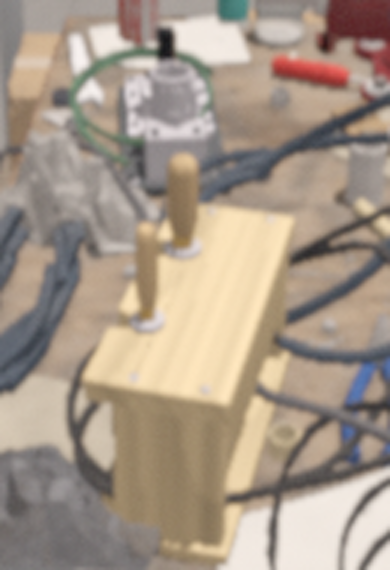

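```bash
cat > h.py <<'E'
import numpy as np, cv2
from station import ctrl, cams, finish_job
P={n:cams.camera_params(n) for n in("side","top")}
def ray(n,uv):
    c=P[n];T=np.array(c["T"]);K=np.array([[c["fx"],0,c["cx"]],[0,c["fy"],c["cy"]],[0,0,1]])
    s=cv2.undistortPoints(np.array([[uv]],float),K,np.array([c["k1"],0,0,0,0]))[0,0]
    d=T[:3,:3]@[*s,1]; return T[:3,3],d/np.linalg.norm(d)
def plane(n,uv,z):
    o,d=ray(n,uv); return o+d*(z-o[2])/d[2]
def tri(a,b):
    (o,d),(p,e)=ray("side",a),ray("top",b)
    s,t=np.linalg.lstsq(np.c_[d,-e],p-o,rcond=None)[0]
    return (o+s*d+p+t*e)/2,np.linalg.norm(o+s*d-p-t*e)
def blob(im,box,lo,hi):
    x0,y0,x1,y1=box; h=cv2.cvtColor(im[y0:y1,x0:x1],cv2.COLOR_BGR2HSV)
    m=cv2.inRange(h,lo,hi); n,l,st,c=cv2.connectedComponentsWithStats(m)
    k=1+np.argmax(st[1:,4]); return c[k]+[x0,y0],st[k]+[x0,y0,0,0,0]
E
python3 - <<'E'
from h import *
import sys
t=cv2.imread("pics/top0.png");s=cv2.imread("pics/side0.png")
np.set_printoptions(precision=4,suppress=True)
def hsv(im,pts):
    h=cv2.cvtColor(im,cv2.COLOR_BGR2HSV); print([tuple(map(int,h[y,x])) for x,y in pts])
hsv(s,[(251,210),(251,220),(239,240),(245,163),(262,240)])
hsv(t,[(341,189),(338,194),(374,195),(168,207),(350,185)])
k=((0,0,0),(180,255,55))
b1,b2=blob(s,(232,155,256,178),*k),blob(t,(155,195,185,220),*k)
print(b1,b2,tri(b1[0],b2[0]))
# rough hand-read points
for nm,a,b in[("mouth",(248.3,176),(206.3,205)),("wide top",(251.3,202.7),(341.5,187.5)),("slim top",(239,226),(375,195.5)),("wide collar",(251.7,232.3),(336,196))]:
    print(nm,tri(a,b))
f=lambda x,y:(145+x/3,160+y/3)
pl=[plane("top",f(*p),.014)for p in[(42,120),(240,92),(262,185),(47,207)]];print(np.array(pl),[np.linalg.norm(pl[i]-pl[i-1])for i in range(4)])
rk=[plane("top",f(*p),.15)for p in[(517,15),(747,62),(737,165),(500,112)]];print(np.array(rk),[np.linalg.norm(rk[i]-rk[i-1])for i in range(4)])
E
```

```text
[(16, 93, 143), (16, 94, 138), (17, 91, 157), (135, 20, 25), (19, 66, 250)]
[(19, 85, 193), (19, 101, 93), (19, 86, 187), (120, 10, 53), (21, 69, 224)]
(array([244.6552, 164.5517]), array([243, 161,   4,   8,  29])) (array([168.8056, 207.8611]), array([165, 205,   8,   7,  36])) (array([0.511 , 0.2871, 0.0909]), np.float64(0.0016514169474261932))
mouth (array([0.5267, 0.1653, 0.1038]), np.float64(0.011020732829264995))
wide top (array([ 0.563 , -0.2406,  0.2329]), np.float64(0.0013791069819695618))
slim top (array([ 0.5425, -0.3384,  0.2309]), np.float64(0.0011389168337964208))
wide collar (array([ 0.5593, -0.2396,  0.1501]), np.float64(0.011224607537661366))
[[0.5488 0.3401 0.014 ]
 [0.5885 0.1145 0.014 ]
 [0.4823 0.0848 0.014 ]
 [0.4493 0.3266 0.014 ]] [np.float64(0.10041243489090802), np.float64(0.2290207582823515), np.float64(0.11029959843597424), np.float64(0.24401287438778993)]
[[ 0.651  -0.1827  0.15  ]
 [ 0.6081 -0.4239  0.15  ]
 [ 0.4991 -0.4092  0.15  ]
 [ 0.5472 -0.165   0.15  ]] [np.float64(0.10535481576102011), np.float64(0.24501432966690712), np.float64(0.10996743762685737), np.float64(0.2488421943828264)]
```

```bash
cat >> h.py <<'E'
from scipy.spatial.transform import Rotation as Ro
np.set_printoptions(precision=4,suppress=True)
def delta(p,phi):
    o=ctrl.get_obs();R=Ro.from_rotvec(o["tool_rot"]);c,s=np.cos(phi),np.sin(phi)
    G=Ro.from_matrix(np.array([[c,s,0],[s,-c,0],[0,0,-1]]))
    return R.inv().apply(np.array(p)-o["tool_pos"]),(R.inv()*G).as_rotvec()
E
python3 - <<'E'
from h import *
print(delta([.36,-.25,.38],.155),delta([.511,.287,.25],.155))
E
```

```text
(array([ 0.29  , -0.2961, -0.1492]), array([-0.0019, -0.0002,  0.0858])) (array([ 0.5647, -0.7813, -0.0182]), array([-0.0019, -0.0002,  0.0858]))
```

The manual's scale: shifts go in shares of 0.6 m and turns go in shares of pi rad. Converting my numbers, -0.296 m is -0.4933, 0.29 m is 0.4833, 0.086 rad is 0.0274.

```bash
echo '[0.06,0,0,-0.1667,0,0,0,0.06,0,0,-0.1667,0,0,0,0.06,0,0,-0.1667,0,0,0,0.06,0.4833,-0.4933,-0.25,0,0,0.0274,0.06,0.4833,-0.4933,-0.25,0,0,0.0274,0.06,0.4833,-0.4933,-0.25,0,0,0.0274,0.06,0.4833,-0.4933,-0.25,0,0,0.0274,0.06,0.4833,-0.4933,-0.25,0,0,0.0274,0.06,0.4833,-0.4933,-0.25,0,0,0.0274,0.06,0.4833,-0.4933,-0.25,0,0,0.0274,0.06,0.4833,-0.4933,-0.25,0,0,0.0274,0.06,0.4833,-0.4933,-0.25,0,0,0.0274,0.06,0.4833,-0.4933,-0.25,0,0,0.0274,0.06,0.4833,-0.4933,-0.25,0,0,0.0274]' | python3 jog.py
python3 - <<'E'
from h import *
print(delta([.511,.287,.2],.155))
E
```

```text
t: 1.27
tool_pos: [0.3628, -0.2453, 0.3827]
tool_rot: [-3.131, -0.257, -0.005]
contact_force: [-0.8, -0.8, 0.8]
opening: 0.0599
grip_force: 0.0
(array([ 0.2324, -0.501 ,  0.1835]), array([ 0.    , -0.0034,  0.0088]))
```

In the tool's units: -0.498 m is -0.83, 0.231 m is 0.385.

```bash
echo '[0.06,0.385,-0.83,0,0,0,0,0.06,0.385,-0.83,0,0,0,0,0.06,0.385,-0.83,0,0,0,0,0.06,0.385,-0.83,0,0,0,0,0.06,0.385,-0.83,0,0,0,0,0.06,0.385,-0.83,0,0,0,0,0.06,0.385,-0.83,0,0,0,0,0.06,0.385,-0.83,0,0,0,0,0.06,0.385,-0.83,0,0,0,0,0.06,0.385,-0.83,0,0,0,0,0.06,0.385,-0.83,0,0,0,0,0.06,0.385,-0.83,0,0,0,0,0.06,0.385,-0.83,0,0,0,0,0.06,0.385,-0.83,0,0,0,0,0.06,0.385,-0.83,0.3,0,0,0,0.06,0.385,-0.83,0.3,0,0,0,0.06,0.385,-0.83,0.3,0,0,0,0.06,0.385,-0.83,0.3,0,0,0,0.06,0.385,-0.83,0.3,0,0,0,0.06,0.385,-0.83,0.3,0,0,0]' | python3 jog.py
python3 - <<'E'
from h import *
print(delta([.511,.287,.078],.155))
E
```

```text
t: 2.93
tool_pos: [0.5088, 0.2756, 0.1956]
tool_rot: [3.129, 0.242, -0.016]
contact_force: [-0.3, 0.5, 1.0]
opening: 0.0601
grip_force: 0.0
(array([ 0.0052, -0.0112,  0.1175]), array([ 0.0024,  0.0102, -0.0007]))
```

In the tool's units: 0.117 m is 0.195, 0.08 m is 0.1333, 0.01 rad is 0.0032.

```bash
echo '[0.06,0.0083,-0.0183,0.0667,0,0.0032,0,0.06,0.0083,-0.0183,0.1333,0,0.0032,0,0.06,0.0083,-0.0183,0.195,0,0.0032,0,0.06,0.0083,-0.0183,0.195,0,0.0032,0,0,0.0083,-0.0183,0.195,0,0.0032,0,0,0.0083,-0.0183,0.195,0,0.0032,0,0,0.0083,-0.0183,0.195,0,0.0032,0,0,0.0083,-0.0183,0.195,0,0.0032,0,0,0.0083,-0.0183,0.195,0,0.0032,0,0,0.0083,-0.0183,0.195,0,0.0032,0]' | python3 jog.py 60
```

```text
t: 3.77
tool_pos: [0.5181, 0.2894, 0.0897]
tool_rot: [-3.131, -0.243, -0.028]
contact_force: [-1.2, -2.9, 5.4]
opening: 0.022
grip_force: 58.5
```

```bash
echo '[0,0,0,0,0,0,0,0,0,0,0,0,0,0,0,0,0,0,0,0,0]' | python3 jog.py
python3 - <<'E'
from h import *
for n in("side","top"):
    im=cams.get_image(n)[:,:,::-1]
    cv2.imwrite(f"pics/{n}1.png",im)
a=cv2.imread("pics/side1.png")[100:250,180:320];b=cv2.imread("pics/top1.png")[160:255,140:240]
cv2.imwrite("pics/c1.png",np.hstack([cv2.resize(a,(420,450)),cv2.resize(b,(380,450))]))
print(delta([.511,.287,.078],.155))
E
```

```text
t: 4.02
tool_pos: [0.5181, 0.2894, 0.0897]
tool_rot: [-3.131, -0.243, -0.028]
contact_force: [-0.5, -3.5, 5.4]
opening: 0.0221
grip_force: 58.5
(array([-0.0076,  0.0013,  0.0116]), array([-0.0001, -0.018 , -0.0001]))
```

View pics/c1.png

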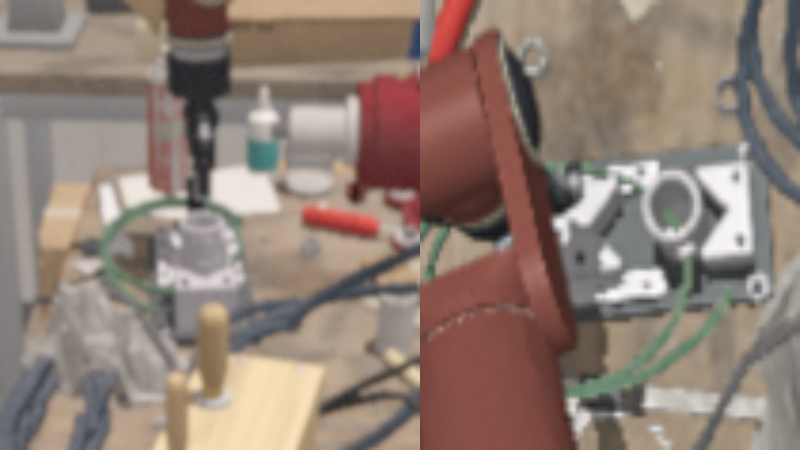

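In the tool's units: 0.03 m is 0.05, 0.018 m is 0.03.

```bash
echo '[0,0,0.01,0,0,0,0,0,0,0.02,0,0,0,0,0,0,0.03,0,0,0,0,0,0,0.04,0,0,0,0,0,0,0.05,0,0,0,0,0,0,0.05,0,0,0,0]' | python3 jog.py
```

```text
t: 4.62
tool_pos: [0.5219, 0.2606, 0.0897]
tool_rot: [-3.128, -0.242, -0.025]
contact_force: [-4.0, 1.5, 9.6]
opening: 0.0223
grip_force: 59.5
```

In the tool's units: 0.006 m is 0.01, 0.003 m is 0.005.

```bash
echo '[0,0,0.005,0,0,0,0,0,0,0.01,0,0,0,0,0,0,0.01,0,0,0,0,0,0,0.01,0,0,0,0]' | python3 jog.py; echo '[0,0,0.005,0,0,0,0,0,0,0.01,0,0,0,0,0,0,0.01,0,0,0,0,0,0,0.01,0,0,0,0]' | python3 jog.py
```

```text
t: 4.95
tool_pos: [0.5226, 0.2551, 0.0897]
tool_rot: [-3.128, -0.242, -0.025]
contact_force: [-4.4, 2.8, 9.0]
opening: 0.0219
grip_force: 59.5
t: 5.28
tool_pos: [0.5233, 0.2493, 0.0896]
tool_rot: [-3.127, -0.243, -0.024]
contact_force: [-4.2, 2.8, 9.2]
opening: 0.0219
grip_force: 59.6
```

In the tool's units: 0.004 m is 0.0067, 0.002 m is 0.0033.

```bash
for i in 1; do echo '[0,0,0.0033,0,0,0,0,0,0,0.0067,0,0,0,0,0,0,0.0067,0,0,0,0]' | python3 jog.py; echo '[0,0,0.0033,0,0,0,0,0,0,0.0067,0,0,0,0,0,0,0.0067,0,0,0,0]' | python3 jog.py; echo '[0,0,0.0033,0,0,0,0,0,0,0.0067,0,0,0,0,0,0,0.0067,0,0,0,0]' | python3 jog.py; done
```

```text
t: 5.53
tool_pos: [0.5238, 0.2458, 0.0897]
tool_rot: [-3.126, -0.242, -0.024]
contact_force: [-5.8, 4.3, 9.0]
opening: 0.0221
grip_force: 59.6
t: 5.78
tool_pos: [0.5243, 0.2421, 0.0897]
tool_rot: [-3.126, -0.242, -0.023]
contact_force: [-5.9, 5.7, 9.9]
opening: 0.0215
grip_force: 59.6
t: 6.03
tool_pos: [0.5248, 0.2383, 0.0897]
tool_rot: [-3.126, -0.242, -0.023]
contact_force: [-6.6, 5.6, 10.7]
opening: 0.0219
grip_force: 59.6
```

In the tool's units: 0.003 m is 0.005, 0.002 m is 0.0033.

```bash
for i in 1; do echo '[0,0,0.0033,0,0,0,0,0,0,0.005,0,0,0,0,0,0,0.005,0,0,0,0]' | python3 jog.py; echo '[0,0,0.0033,0,0,0,0,0,0,0.005,0,0,0,0,0,0,0.005,0,0,0,0]' | python3 jog.py;  done
python3 - <<'E'
from h import *
for n in("side","top"):
    im=cams.get_image(n)[:,:,::-1]
    cv2.imwrite(f"pics/{n}2.png",im)
a=cv2.imread("pics/side2.png")[130:230,200:300];b=cv2.imread("pics/top2.png")[180:240,160:240]
cv2.imwrite("pics/c2.png",np.hstack([cv2.resize(a,(320,320)),cv2.resize(b,(427,320))]))
E
```

```text
t: 6.28
tool_pos: [0.5251, 0.2354, 0.0897]
tool_rot: [-3.125, -0.242, -0.023]
contact_force: [-8.1, 6.2, 10.8]
opening: 0.0217
grip_force: 59.7
t: 6.53
tool_pos: [0.5252, 0.2352, 0.0897]
tool_rot: [-3.12, -0.241, -0.023]
contact_force: [-7.6, 16.9, 9.2]
opening: 0.022
grip_force: 59.7
```

View pics/c2.png

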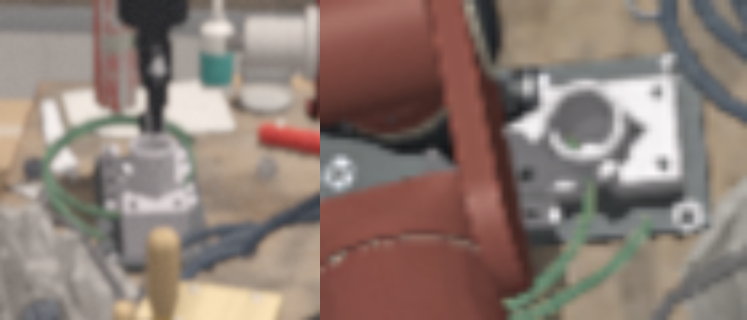

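In the tool's units: 0.003 m is 0.005, 0.002 m is 0.0033.

```bash
echo '[0,0,0.0033,0,0,0,0,0,0,0.005,0,0,0,0,0,0,0.005,0,0,0,0]' | python3 jog.py; echo '[0,0,-0.005,0,0,0,0,0.04,0,-0.0083,0,0,0,0,0.04,0,-0.0083,0,0,0,0,0.04,0,-0.0083,0,0,0,0,0.04,0,-0.0083,0,0,0,0,0.04,0,-0.0083,-0.0667,0,0,0,0.04,0,-0.0083,-0.1333,0,0,0,0.04,0,-0.0083,-0.2,0,0,0,0.08,0,-0.0083,-0.2667,0,0,0,0.08,0,-0.0083,-0.3333,0,0,0,0.08,-0.0833,0.06,-0.3333,0,0,0,0.08,-0.1333,0.1833,-0.3333,0,0,0,0.08,-0.1333,0.25,-0.3333,0,0,0,0.08,-0.1333,0.3167,-0.3333,0,0,0,0.08,-0.1333,0.3833,-0.3333,0,0,0,0.08,-0.1333,0.3833,-0.3333,0,0,0,0.08,-0.1333,0.3833,-0.3333,0,0,0,0.08,-0.1333,0.3833,-0.3333,0,0,0]' | python3 jog.py
python3 - <<'E'
from h import *
for n in("side","top"):
    im=cams.get_image(n)[:,:,::-1]
    cv2.imwrite(f"pics/{n}3.png",im)
a=cv2.imread("pics/side3.png")[150:250,200:300];b=cv2.imread("pics/top3.png")[175:235,150:230]
cv2.imwrite("pics/c3.png",np.hstack([cv2.resize(a,(340,340),interpolation=2),cv2.resize(b,(453,340),interpolation=2)]))
k=((0,0,0),(180,255,60))
for b in [blob(cv2.imread("pics/top3.png"),(155,190,200,225),*k),blob(cv2.imread("pics/side3.png"),(232,155,256,182),*k)]: print(b)
w=((8,75,70),(24,255,215))
for n,box in [("side",(240,198,262,236)),("side",(232,222,245,262)),("top",(330,180,348,200)),("top",(365,188,380,206))]: print(n,blob(cv2.imread(f"pics/{n}0.png"),box,*w))
E
```

```text
t: 6.88
tool_pos: [0.5252, 0.235, 0.0897]
tool_rot: [-3.114, -0.241, -0.023]
contact_force: [-7.8, 26.0, 6.8]
opening: 0.0224
grip_force: 60.0
t: 8.38
tool_pos: [0.4788, -0.0159, 0.2835]
tool_rot: [-3.132, -0.234, -0.016]
contact_force: [0.8, -0.0, 0.1]
opening: 0.08
grip_force: 0.0
(array([184.9211, 206.4737]), array([182, 203,   7,   8,  38]))
(array([245.6364, 167.9091]), array([244, 167,   4,   3,  11]))
side (array([250.5909, 217.1326]), array([246, 202,  11,  31, 264]))
side (array([238.8398, 240.165 ]), array([235, 225,   9,  31, 206]))
top (array([339.8587, 189.7717]), array([335, 184,  11,  12,  92]))
top (array([372.7288, 197.8475]), array([368, 194,  10,   9,  59]))
```

View pics/c3.png

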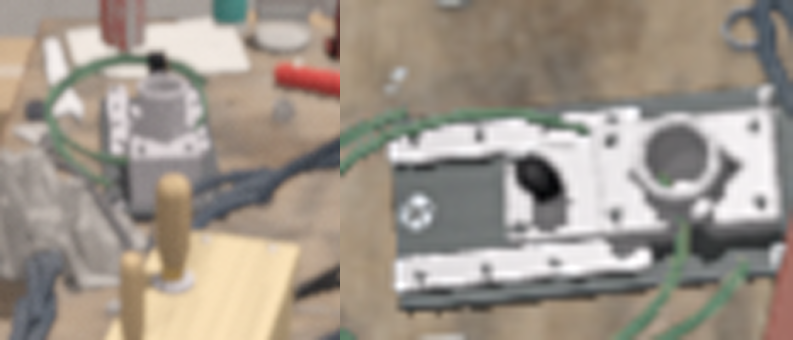

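Run:
```python
from h import *
print("handle",plane("top",(184.92,206.47),.09),tri((245.6,167),(184.92,206.47)))
print("mouth",plane("top",(209.9,202.7),.114),plane("side",(247.9,175.3),.114),tri((247.9,175.3),(209.9,202.7)))
print("wide",tri((250.6,217.1),(339.9,189.8)));print("slim",tri((238.84,240.2),(372.7,197.8)))
# ring by mask: bright ring / contour ellipse in an upscaled crop
for n,(x0,y0,x1,y1) in {"top":(196,189,226,217),"side":(236,163,262,190)}.items():
    g=cv2.cvtColor(cv2.imread(f"pics/{n}3.png"),cv2.COLOR_BGR2GRAY)[y0:y1,x0:x1]
    print(n);print("\n".join(" ".join(f"{v:3d}" for v in r) for r in g[:22]))
```

```text
handle [0.5166 0.2351 0.09  ] (array([0.5164, 0.2326, 0.1059]), np.float64(0.004956389728055647))
mouth [0.5272 0.152  0.114 ] [0.5316 0.1523 0.114 ] (array([0.5295, 0.1525, 0.1133]), np.float64(0.004339855544972001))
wide (array([ 0.5628, -0.2434,  0.1963]), np.float64(0.0011272044228704395))
slim (array([ 0.5422, -0.3412,  0.197 ]), np.float64(0.0007750555680944123))
top
139 144 144 144 143 144 143 146 152 155 154 151 144 137 138 143 150 154 153 149 143 136 135 139 145 149 150 144 133 117
140 148 148 146 146 145 142 145 152 154 152 148 142 136 137 143 149 144 137 134 123 116 120 127 132 141 139 140 175 186
137 145 148 147 148 147 144 138 138 134 129 130 127 124 126 131 136 132 130 127 121 118 121 124 124 128 127 149 203 190
121 128 130 129 135 134 132 129 130 124 120 121 121 121 121 123 124 124 125 124 123 123 122 123 122 121 120 134 180 158
118 122 129 131 136 140 129 120 123 123 121 120 120 118 119 119 120 119 120 119 119 120 120 121 122 122 124 129 159 142
162 170 196 212 227 239 202 125 116 118 119 125 130 131 132 126 122 124 126 129 136 145 151 156 164 171 184 194 204 182
216 
[... 3508 characters left out ...]
 157 159 162 167 169 170 172 170 167 164 165 184 207 213 200 166 144 149 157
216 184 143 129 125 127 133 138 143 145 150 151 153 153 153 151 151 155 181 202 200 189 164 146 145 155
212 180 150 144 136 130 128 130 132 134 136 139 139 139 141 147 148 152 175 196 190 182 170 151 144 149
210 183 168 179 168 144 132 131 130 132 137 139 137 138 140 147 152 153 173 197 201 199 193 166 142 145
210 180 174 197 189 159 137 129 131 134 135 140 137 138 141 147 149 152 174 203 213 215 205 172 142 143
212 178 160 184 185 161 138 130 132 131 133 136 138 141 143 145 146 150 173 203 214 212 197 164 135 138
212 183 154 156 159 148 136 131 132 133 134 135 136 140 144 146 146 151 174 203 209 196 173 143 127 133
```

Run:
```python
from h import *
print(delta([.563,-.242,.30],-.208),ctrl.get_obs()["tool_pos"])
```

```text
(array([ 0.0483,  0.239 , -0.0163]), array([-0.0025, -0.0096,  0.3616])) [ 0.4789 -0.0131  0.2834]
```

In the tool's units: 0.239 m is 0.3983, 0.048 m is 0.08, 0.362 rad is 0.1152.

```bash
echo '[0.06,0.08,0.3983,-0.0267,0,-0.0032,0.1152,0.06,0.08,0.3983,-0.0267,0,-0.0032,0.1152,0.06,0.08,0.3983,-0.0267,0,-0.0032,0.1152,0.06,0.08,0.3983,-0.0267,0,-0.0032,0.1152,0.06,0.08,0.3983,-0.0267,0,-0.0032,0.1152,0.06,0.08,0.3983,-0.0267,0,-0.0032,0.1152,0.06,0.08,0.3983,-0.0267,0,-0.0032,0.1152,0.06,0.08,0.3983,-0.0267,0,-0.0032,0.1152,0.06,0.08,0.3983,-0.0267,0,-0.0032,0.1152,0.06,0.08,0.3983,-0.0267,0,-0.0032,0.1152,0.06,0.08,0.3983,-0.0267,0,-0.0032,0.1152]' | python3 jog.py
python3 - <<'E'
from h import *
print(delta([.563,-.242,.186],-.208))
E
```

```text
t: 9.4
tool_pos: [0.5632, -0.2401, 0.3002]
tool_rot: [-3.123, 0.321, 0.0]
contact_force: [-0.5, 1.1, 0.4]
opening: 0.0599
grip_force: 0.0
(array([0.0002, 0.0021, 0.1142]), array([-0.0019,  0.0002,  0.0032]))
```

In the tool's units: 0.114 m is 0.19, 0.1 m is 0.1667.

```bash
echo '[0.06,0,0.0017,0.05,0,0,0,0.06,0,0.0017,0.1167,0,0,0,0.06,0,0.0017,0.1667,0,0,0,0.06,0,0.0017,0.19,0,0,0,0.06,0,0.0017,0.19,0,0,0,0,0,0.0017,0.19,0,0,0,0,0,0.0017,0.19,0,0,0,0,0,0.0017,0.19,0,0,0,0,0,0.0017,0.19,0,0,0,0,0,0.0017,0.19,0,0,0,0,0,0.0017,0.19,0,0,0,0,0,0.0017,0.19,0,0,0]' | python3 jog.py 40
python3 - <<'E'
from h import *
o=ctrl.get_obs();print(o["wrist_torque"],o["tool_pos"])
for n in("side","top"):
    im=cams.get_image(n)[:,:,::-1]
    cv2.imwrite(f"pics/{n}4.png",im)
a=cv2.imread("pics/side4.png")[170:270,210:310]
cv2.imwrite("pics/c4.png",cv2.resize(a,(500,500),interpolation=2))
E
```

```text
t: 10.4
tool_pos: [0.5644, -0.2437, 0.1895]
tool_rot: [3.124, -0.325, 0.007]
contact_force: [0.2, 0.2, 7.2]
opening: 0.0241
grip_force: 39.6
[0.0696 0.0229 0.0033] [ 0.5644 -0.2437  0.1895]
```

View pics/c4.png

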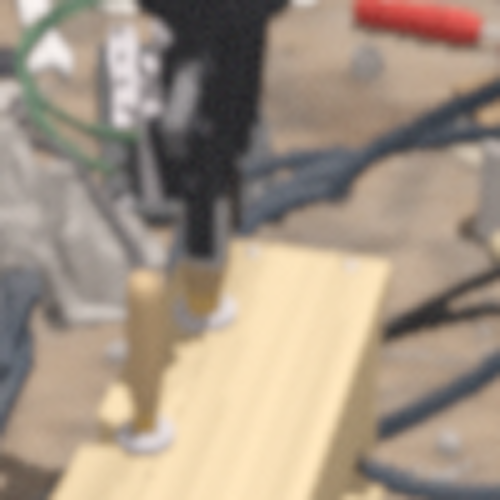

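```bash
echo '[0,0,0,-0.0067,0,0,0,0,0,0,-0.0133,0,0,0,0,0,0,-0.0167,0,0,0,0,-0.0167,0,-0.0167,0,0,0,0,-0.0333,0,-0.0167,0,0,0,0,-0.05,0,-0.0167,0,0,0]' | python3 jog.py 60;  echo '[0,-0.0167,0,0,0,0,0,0,-0.0417,0,0,0,0,0,0,-0.075,0,0,0,0,0,0,-0.1,0,0,0,0,0,0,-0.1,0,0,0,0,0,0,-0.1,0,0,0,0,0]' | python3 jog.py
python3 - <<'E'
from h import *
print(delta([.53,.154,.30],-.208))
E
```

```text
t: 11.0
tool_pos: [0.5321, -0.2361, 0.1953]
tool_rot: [-3.122, 0.324, 0.003]
contact_force: [0.1, -0.4, -0.7]
opening: 0.0237
grip_force: 58.7
t: 11.5
tool_pos: [0.474, -0.224, 0.196]
tool_rot: [-3.123, 0.326, -0.001]
contact_force: [0.4, 0.3, -0.2]
opening: 0.0237
grip_force: 58.7
(array([-0.0232, -0.3816, -0.1034]), array([-0.0017, -0.0003,  0.0001]))
```

In the tool's units: -0.381 m is -0.635, -0.134 m is -0.2233.

```bash
echo '[0,0,0,-0.0667,0,0,0,0,0,0,-0.1333,0,0,0,0,0,0,-0.2,0,0,0,0,0,0,-0.2233,0,0,0,0,-0.0383,-0.635,-0.2233,0,0,0,0,-0.0383,-0.635,-0.2233,0,0,0,0,-0.0383,-0.635,-0.2233,0,0,0,0,-0.0383,-0.635,-0.2233,0,0,0,0,-0.0383,-0.635,-0.2233,0,0,0,0,-0.0383,-0.635,-0.2233,0,0,0,0,-0.0383,-0.635,-0.2233,0,0,0,0,-0.0383,-0.635,-0.2233,0,0,0,0,-0.0383,-0.635,-0.2233,0,0,0,0,-0.0383,-0.635,-0.2233,0,0,0,0,-0.0383,-0.635,-0.2233,0,0,0,0,-0.0383,-0.635,-0.2233,0,0,0,0,-0.0383,-0.635,-0.2233,0,0,0,0,-0.0383,-0.635,-0.2233,0,0,0]' | python3 jog.py
python3 - <<'E'
from h import *
print(delta([.53,.154,.30],-.208))
a=[cv2.cvtColor(cams.get_image(n),cv2.COLOR_RGB2BGR) for n in("side","top")]
cv2.imwrite("pics/side5.png",a[0]);cv2.imwrite("pics/top5.png",a[1])
cv2.imwrite("pics/c5.png",np.hstack([cv2.resize(a[0][110:210,200:280],(400,500),interpolation=2),cv2.resize(a[1][160:235,170:230],(400,500),interpolation=2)]))
E
```

```text
t: 13.0
tool_pos: [0.5308, 0.1518, 0.3306]
tool_rot: [-3.123, 0.328, 0.0]
contact_force: [0.2, -0.5, -0.4]
opening: 0.0234
grip_force: 59.4
(array([-0.0013, -0.002 ,  0.0306]), array([-0.0015,  0.0004, -0.0012]))
```

View pics/c5.png

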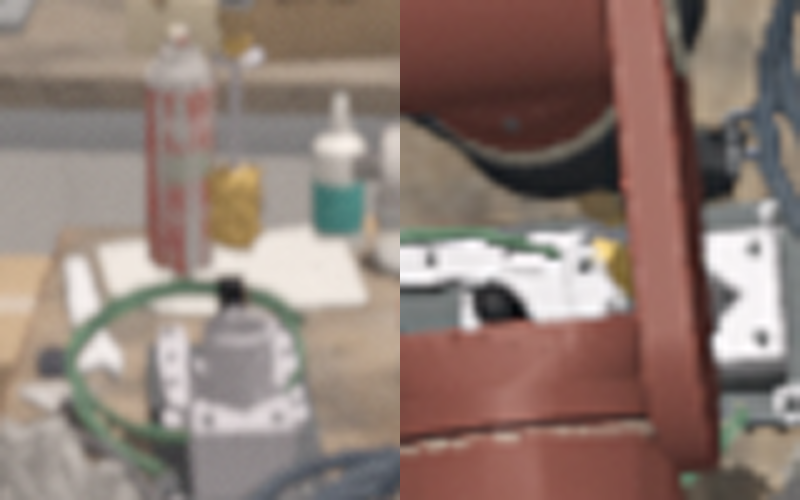

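Run:
```python
from h import *
im=cv2.imread("pics/side5.png")
b=blob(im,(238,138,258,164),(14,110,60),(34,255,255));print(b)
print(plane("side",b[0],.1937),plane("side",(247.2,151),.1937))
print(delta([.5295,.154,.1965],-.208))
```

```text
(array([246.125 , 151.0667]), array([242, 144,   9,  15, 120]))
[0.5254 0.1633 0.1937] [0.5288 0.1641 0.1937]
(array([-0.0017, -0.0016,  0.1343]), array([-0.0018,  0.0001, -0.0013]))
```

In the tool's units: 0.07 m is 0.1167, 0.03 m is 0.05.

```bash
echo '[0,0,-0.0033,0,0,0,0,0,0,-0.0033,0.05,0,0,0,0,0,-0.0033,0.075,0,0,0,0,0,-0.0033,0.1,0,0,0,0,0,-0.0033,0.1167,0,0,0,0,0,-0.0033,0.1167,0,0,0]' | python3 jog.py; echo '[0,0,0,0.025,0,0,0,0,0,0,0.05,0,0,0,0,0,0,0.075,0,0,0,0,0,0,0.1,0,0,0,0,0,0,0.1,0,0,0,0,0,0,0.1,0,0,0]' | python3 jog.py
```

```text
t: 13.6
tool_pos: [0.5298, 0.1547, 0.2578]
tool_rot: [-3.124, 0.326, 0.008]
contact_force: [0.1, -0.3, -0.5]
opening: 0.0231
grip_force: 59.5
t: 14.1
tool_pos: [0.5311, 0.1552, 0.201]
tool_rot: [-3.123, 0.325, 0.001]
contact_force: [0.3, 0.6, 0.6]
opening: 0.0238
grip_force: 59.5
```

Entered without force. Feel for the floor.

In the tool's units: 0.008 m is 0.0133, 0.004 m is 0.0067.

```bash
echo '[0,0,0,0.0067,0,0,0,0,0,0,0.0133,0,0,0,0,0,0,0.0133,0,0,0,0,0,0,0.0133,0,0,0]' | python3 jog.py; echo '[0,0,0,0.0033,0,0,0,0,0,0,0.0067,0,0,0,0,0,0,0.0067,0,0,0]' | python3 jog.py
```

```text
t: 14.43
tool_pos: [0.5312, 0.1554, 0.1931]
tool_rot: [-3.123, 0.325, -0.0]
contact_force: [0.0, 0.5, -0.3]
opening: 0.0237
grip_force: 59.5
t: 14.68
tool_pos: [0.531, 0.1554, 0.1885]
tool_rot: [-3.123, 0.325, 0.001]
contact_force: [-0.5, 0.7, -0.6]
opening: 0.0236
grip_force: 59.5
```

In the tool's units: 0.003 m is 0.005, 0.002 m is 0.0033.

```bash
echo '[0,0,0,0.0033,0,0,0,0,0,0,0.005,0,0,0,0,0,0,0.005,0,0,0]' | python3 jog.py; echo '[0,0,0,0.0033,0,0,0,0,0,0,0.005,0,0,0,0,0,0,0.005,0,0,0]' | python3 jog.py
```

```text
t: 14.93
tool_pos: [0.532, 0.1554, 0.1882]
tool_rot: [-3.123, 0.325, -0.004]
contact_force: [-2.0, -0.2, 7.5]
opening: 0.0236
grip_force: 60.4
t: 15.18
tool_pos: [0.533, 0.1554, 0.188]
tool_rot: [-3.122, 0.325, -0.008]
contact_force: [-2.9, -0.7, 15.1]
opening: 0.0237
grip_force: 61.4
```

In the tool's units: -0.065 m is -0.1083, -0.035 m is -0.0583.

```bash
echo '[0,0,0,-0.05,0,0,0,0,0,0,-0.1083,0,0,0,0,0,0,-0.1083,0,0,0,0,0,0,-0.1083,0,0,0,0,0,0,-0.0583,0,0,0,0,0,0,-0.0167,0,0,0,0,0,0,-0.0083,0,0,0,0,0,0,-0.0083,0,0,0,0,0,0,-0.0083,0,0,0]' | python3 jog.py; echo '[0,0,0,-0.05,0,0,0,0,0,0,-0.1,0,0,0,0,0,0,-0.1,0,0,0,0,0,0,-0.1,0,0,0]' | python3 jog.py; echo '[0,0,0,0.05,0,0,0,0,0,0,0.0917,0,0,0,0,0,0,0.1,0,0,0,0,0,0,0.1,0,0,0,0,0,0,0.1,0,0,0]' | python3 jog.py
```

```text
t: 15.93
tool_pos: [0.5304, 0.1553, 0.1864]
tool_rot: [-3.123, 0.325, 0.003]
contact_force: [-0.4, 1.0, -0.4]
opening: 0.0238
grip_force: 59.9
t: 16.27
tool_pos: [0.5318, 0.1553, 0.2492]
tool_rot: [-3.122, 0.325, -0.004]
contact_force: [-0.6, -0.0, -3.0]
opening: 0.0232
grip_force: 59.6
t: 16.68
tool_pos: [0.5298, 0.1551, 0.1856]
tool_rot: [-3.124, 0.325, 0.006]
contact_force: [-0.2, 1.0, -1.4]
opening: 0.0235
grip_force: 59.7
```

In the tool's units: -0.145 m is -0.2417, -0.12 m is -0.2.

```bash
echo '[0,0,0,-0.0667,0,0,0,0,0,0,-0.1333,0,0,0,0,0,0,-0.2,0,0,0,0,0,0,-0.2417,0,0,0,0,0,0,-0.2417,0,0,0]' | python3 jog.py
python3 - <<'E'
from h import *
print(delta([.474,-.224,.33],-.208),delta([.474,-.224,.2],-.208))
E
```

```text
t: 17.1
tool_pos: [0.5332, 0.1555, 0.3402]
tool_rot: [-3.12, 0.324, -0.017]
contact_force: [-0.1, 1.1, 0.7]
opening: 0.0235
grip_force: 59.8
(array([0.02  , 0.3836, 0.0082]), array([-0.0059, -0.0101,  0.0009])) (array([0.0187, 0.3844, 0.1382]), array([-0.0059, -0.0101,  0.0009]))
```

In the tool's units: 0.383 m is 0.6383, 0.019 m is 0.0317.

```bash
echo '[0,0.0317,0.6383,0,0,0,0,0,0.0317,0.6383,0,0,0,0,0,0.0317,0.6383,0,0,0,0,0,0.0317,0.6383,0,0,0,0,0,0.0317,0.6383,0,0,0,0,0,0.0317,0.6383,0,0,0,0,0,0.0317,0.6383,0,0,0,0,0,0.0317,0.6383,0,0,0,0,0,0.0317,0.6383,0,0,0,0,0,0.0317,0.6383,0,0,0,0,0,0.0317,0.6383,0,0,0,0,0,0.0317,0.6383,0,0,0,0,0,0.0317,0.6383,0,0,0,0,0,0.0317,0.6383,0,0,0,0,0,0.0317,0.6383,0,0,0,0]' | python3 jog.py
python3 - <<'E'
from h import *
print(delta([.474,-.2247,.2],-.208))
E
```

```text
t: 18.35
tool_pos: [0.4712, -0.2222, 0.332]
tool_rot: [-3.123, 0.321, 0.0]
contact_force: [-0.0, -0.7, -0.5]
opening: 0.0232
grip_force: 59.9
(array([0.0032, 0.0021, 0.132 ]), array([-0.002 ,  0.0004,  0.0032]))
```

In the tool's units: 0.132 m is 0.22, 0.13 m is 0.2167, 0.003 rad is 0.001.

```bash
echo '[0,0.0033,0.0033,0.0667,0,0,0.001,0,0.0033,0.0033,0.1333,0,0,0.001,0,0.0033,0.0033,0.1833,0,0,0.001,0,0.0033,0.0033,0.2167,0,0,0.001,0,0.0033,0.0033,0.22,0,0,0.001,0,0.0033,0.0033,0.22,0,0,0.001,0,0.0033,0.0033,0.22,0,0,0.001]' | python3 jog.py
python3 - <<'E'
from h import *
print(delta([.5644,-.2437,.198],-.208))
a=cv2.cvtColor(cams.get_image("side"),cv2.COLOR_RGB2BGR)
cv2.imwrite("pics/c6.png",cv2.resize(a[170:300,180:310],(520,520),interpolation=2))
E
```

```text
t: 18.93
tool_pos: [0.4734, -0.2258, 0.2019]
tool_rot: [-3.124, 0.328, -0.003]
contact_force: [0.7, -0.8, 0.2]
opening: 0.0239
grip_force: 60.0
(array([ 0.0927, -0.0014,  0.0041]), array([-0.0008, -0.002 , -0.0013]))
```

View pics/c6.png

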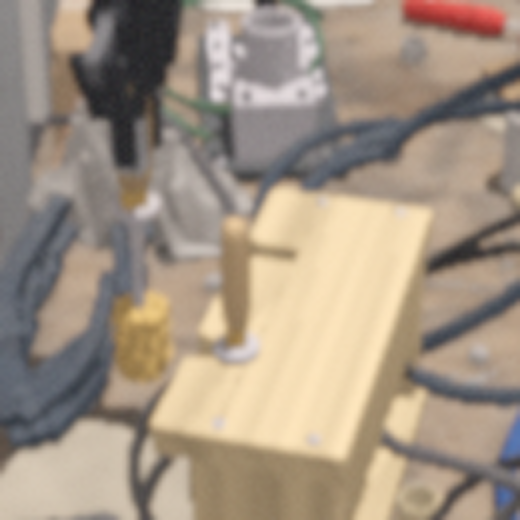

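In the tool's units: 0.092 m is 0.1533, 0.09 m is 0.15.

```bash
echo '[0,0.0333,-0.0017,0.0033,0,0,0,0,0.0583,-0.0023,0.005,0,0,0,0,0.0833,-0.0023,0.005,0,0,0,0,0.1,-0.0023,0.005,0,0,0,0,0.1167,-0.0023,0.005,0,0,0,0,0.1333,-0.0023,0.005,0,0,0,0,0.15,-0.0023,0.005,0,0,0,0,0.1533,-0.0023,0.005,0,0,0,0,0.1533,-0.0023,0.005,0,0,0]' | python3 jog.py
python3 - <<'E'
from h import *
print(delta([.5644,-.2437,.1895],-.208))
E
```

```text
t: 19.73
tool_pos: [0.5631, -0.2437, 0.197]
tool_rot: [-3.122, 0.329, 0.001]
contact_force: [-0.8, 0.1, -1.4]
opening: 0.0238
grip_force: 60.0
(array([ 0.0012, -0.0003,  0.0075]), array([-0.0018,  0.0007, -0.002 ]))
```

In the tool's units: 0.008 m is 0.0133, 0.006 m is 0.01.

```bash
echo '[0,0.0017,0,0.005,0,0,0,0,0.0017,0,0.01,0,0,0,0,0.0017,0,0.0133,0,0,0,0,0.0017,0,0.0133,0,0,0]' | python3 jog.py; echo '[0,0,0,0.0033,0,0,0,0,0,0,0.005,0,0,0,0,0,0,0.005,0,0,0]' | python3 jog.py
```

```text
t: 20.07
tool_pos: [0.5629, -0.2435, 0.1879]
tool_rot: [-3.122, 0.33, 0.003]
contact_force: [-0.8, -0.4, 0.3]
opening: 0.0236
grip_force: 60.0
t: 20.32
tool_pos: [0.5637, -0.2438, 0.1862]
tool_rot: [-3.123, 0.33, -0.0]
contact_force: [0.3, 0.6, -0.3]
opening: 0.0237
grip_force: 60.2
```

The manual's scale: shifts go in shares of 0.6 m and turns go in shares of pi rad. Converting my numbers, 0.002 m is 0.0033.

```bash
echo '[0,0,0,0.0033,0,0,0,0,0,0,0.0033,0,0,0,0,0,0,0.0033,0,0,0]' | python3 jog.py; echo '[0.03,0,0,0,0,0,0,0.045,0,0,0,0,0,0,0.06,0,0,0,0,0,0,0.06,0,0,0,0,0,0,0.06,0,0,0,0,0,0,0.06,0,0,-0.05,0,0,0,0.06,0,0,-0.1167,0,0,0,0.06,0,0,-0.1833,0,0,0,0.06,0,0,-0.2333,0,0,0,0.06,0,0,-0.2333,0,0,0,0.06,-0.0667,0,-0.2333,0,0,0,0.06,-0.1333,0,-0.2333,0,0,0,0.06,-0.2,0,-0.2333,0,0,0,0.06,-0.2,0,-0.2333,0,0,0,0.06,-0.2,0,-0.2333,0,0,0,0.06,-0.2,0,-0.2333,0,0,0]' | python3 jog.py
python3 - <<'E'
from h import *
a=[cv2.cvtColor(cams.get_image(n),cv2.COLOR_RGB2BGR) for n in("side","top")]
cv2.imwrite("pics/c7.png",np.hstack([cv2.resize(a[0][160:290,190:290],(400,520),interpolation=2),cv2.resize(a[1][150:280,300:400],(400,520),interpolation=2)]))
E
```

```text
t: 20.57
tool_pos: [0.5639, -0.2439, 0.1861]
tool_rot: [-3.123, 0.329, -0.001]
contact_force: [-3.0, 1.0, 6.4]
opening: 0.0236
grip_force: 60.9
t: 21.9
tool_pos: [0.4465, -0.2191, 0.3242]
tool_rot: [-3.123, 0.33, -0.001]
contact_force: [-0.2, -0.7, -0.2]
opening: 0.0598
grip_force: 0.0
```

View pics/c7.png

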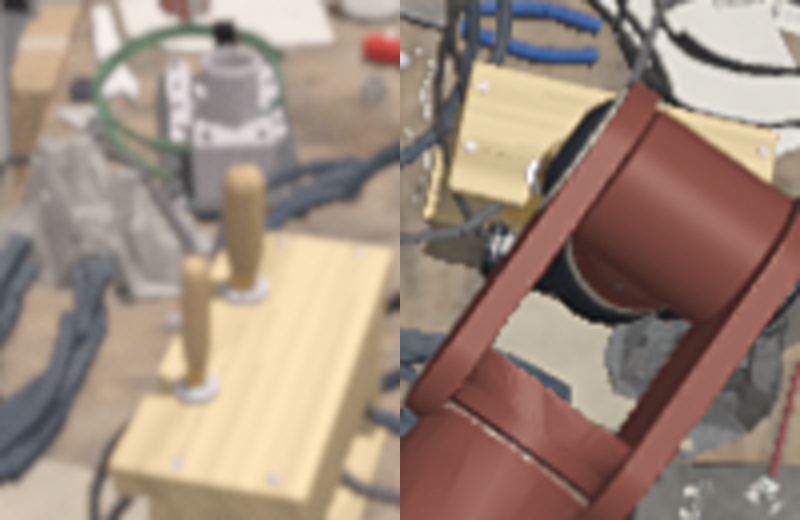

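```bash
python3 -c "
from station import ctrl, cams, finish_job
print(finish_job())"
```

```text
the job is handed in; nothing more can be done
None
```

I handed the job in at about 22 s, with no verdict returned: the barrel is clamped, the bore got three pushes to the bottom (floor felt on the first, the other two to within about 1 mm of it by arm position), and the last pictures show both brushes hanging upright.

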